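# Re-shelve the morning row on the new rack

## Task

Move the four toiletries from the cork coasters on the clear acrylic shelf to the low steel-edged rack, one to each bay, keeping their order: the one nearest the green hair clip goes into the bay next to the rack's upright hook post, the next one into the next bay, and so on. Stand each upright on the floor of its bay, in the middle, without ever tipping it over, and leave the hair clip where it lies.

Things in the scene. Friction and masses are not known exactly. Their poses are not given: they have to be found in the camera images.
- pill_bottle: closed white plastic pill bottle, round, 40 mm across and 76 mm high, with a slightly narrower neck 52 to 58 mm up under a cap as wide as the bottle; about 70 g. Origin: centre of its underside; z up when it stands.
- deodorant: deodorant stick, oval in plan, 28 mm thick along its own x and 46 mm wide along its own y, 88 mm high; grey body, white cap from 58 mm up that is 1 mm smaller; about 90 g. At the start its thin way lies across the row, give or take 0.3 rad. Origin: centre of its underside; z up when it stands.
- cream_jar: low, wide white cream jar with an aluminium lid: 48 mm across up to 34 mm high, then the lid 50 mm across up to 52 mm; about 130 g. Origin: centre of its underside; z up when it stands.
- spray_can: slim, tall aluminium spray can, round, 36 mm across to 72 mm high, then a white cap 33 mm across to 100 mm; about 100 g. Origin: centre of its underside; z up when it stands.
- coaster_pill_bottle: the cork coaster on which the pill bottle stands at the start: flat disc 62 mm across, 4 mm thick, fixed on the acrylic shelf and never moving; the four coasters are alike and lie in one straight row, 78 mm apart. Origin: centre of its underside, on the shelf's top, 28 mm above the counter; z up, y along the row.
- coaster_deodorant: the cork coaster on which the deodorant stick stands at the start: flat disc 62 mm across, 4 mm thick, fixed on the acrylic shelf and never moving; the four coasters are alike and lie in one straight row, 78 mm apart. Origin: centre of its underside, on the shelf's top, 28 mm above the counter; z up, y along the row.
- coaster_cream_jar: the cork coaster on which the cream jar stands at the start: flat disc 62 mm across, 4 mm thick, fixed on the acrylic shelf and never moving; the four coasters are alike and lie in one straight row, 78 mm apart. Origin: centre of its underside, on the shelf's top, 28 mm above the counter; z up, y along the row.
- coaster_spray_can: the cork coaster on which the spray can stands at the start: flat disc 62 mm across, 4 mm thick, fixed on the acrylic shelf and never moving; the four coasters are alike and lie in one straight row, 78 mm apart. Origin: centre of its underside, on the shelf's top, 28 mm above the counter; z up, y along the row.
- hair_clip: green plastic hair claw clip, 56 x 30 x 20 mm, lying loose on one end (either) of the clear acrylic shelf (434 x 78 mm), in line with the coasters, 65 mm from the middle of the nearest; a steel S-shaped caddy hook, 6 mm thick, lies on the other end. Origin: centre of its underside.
- rack: fixed low white rack, 364 x 78 mm, four open bays along y, hook post (86 mm high) at y = +190 mm. Bay floors 14 mm above its underside; bays 74 (y) x 70 mm inside, between 4 mm steel strips 10 mm higher than the floor. Bay middles: x = 0, y = +117 (by the post), +39, -39, -117 mm. Origin: on its underside, below the middle of the four bays; z up.
Mind the look-alikes: they are no part of the job. Leave any yellow look-alike of the hair_clip alone.

How it is judged:
At the end, for the whole second after the job is handed in: Counted from the hair clip (shelf) and from the hook post (rack), each toiletry's bay has the number of its coaster; it stands within 15 mm of the bay's middle along x and y, underside on the bay floor (-4 to +5 mm), tilted under 0.1 rad, at rest (under 20 mm/s) (((horizontal distance between coaster_pill_bottle and hair_clip between 0 and 0.104 m and y of pill_bottle in the frame of rack between 0.102 and 0.132 m) or (horizontal distance between coaster_pill_bottle and hair_clip between 0.104 and 0.182 m and y of pill_bottle in the frame of rack between 0.024 and 0.054 m) or (horizontal distance between coaster_pill_bottle and hair_clip between 0.182 and 0.26 m and y of pill_bottle in the frame of rack between -0.054 and -0.024 m) or (horizontal distance between coaster_pill_bottle and hair_clip between 0.26 and 0.4 m and y of pill_bottle in the frame of rack between -0.132 and -0.102 m)) and x of pill_bottle in the frame of rack between -0.015 and 0.015 m and z of pill_bottle in the frame of rack between 0.01 and 0.019 m and angle between each of pill_bottle, deodorant, cream_jar, spray_can's own z axis and vertical below 0.1 rad and linear speed of each of pill_bottle, deodorant, cream_jar, spray_can below 0.02 m/s and ((horizontal distance between coaster_deodorant and hair_clip between 0 and 0.104 m and y of deodorant in the frame of rack between 0.102 and 0.132 m) or (horizontal distance between coaster_deodorant and hair_clip between 0.104 and 0.182 m and y of deodorant in the frame of rack between 0.024 and 0.054 m) or (horizontal distance between coaster_deodorant and hair_clip between 0.182 and 0.26 m and y of deodorant in the frame of rack between -0.054 and -0.024 m) or (horizontal distance between coaster_deodorant and hair_clip between 0.26 and 0.4 m and y of deodorant in the frame of rack between -0.132 and -0.102 m)) and x of deodorant in the frame of rack between -0.015 and 0.015 m and z of deodorant in the frame of rack between 0.01 and 0.019 m and ((horizontal distance between coaster_cream_jar and hair_clip between 0 and 0.104 m and y of cream_jar in the frame of rack between 0.102 and 0.132 m) or (horizontal distance between coaster_cream_jar and hair_clip between 0.104 and 0.182 m and y of cream_jar in the frame of rack between 0.024 and 0.054 m) or (horizontal distance between coaster_cream_jar and hair_clip between 0.182 and 0.26 m and y of cream_jar in the frame of rack between -0.054 and -0.024 m) or (horizontal distance between coaster_cream_jar and hair_clip between 0.26 and 0.4 m and y of cream_jar in the frame of rack between -0.132 and -0.102 m)) and x of cream_jar in the frame of rack between -0.015 and 0.015 m and z of cream_jar in the frame of rack between 0.01 and 0.019 m and ((horizontal distance between coaster_spray_can and hair_clip between 0 and 0.104 m and y of spray_can in the frame of rack between 0.102 and 0.132 m) or (horizontal distance between coaster_spray_can and hair_clip between 0.104 and 0.182 m and y of spray_can in the frame of rack between 0.024 and 0.054 m) or (horizontal distance between coaster_spray_can and hair_clip between 0.182 and 0.26 m and y of spray_can in the frame of rack between -0.054 and -0.024 m) or (horizontal distance between coaster_spray_can and hair_clip between 0.26 and 0.4 m and y of spray_can in the frame of rack between -0.132 and -0.102 m)) and x of spray_can in the frame of rack between -0.015 and 0.015 m and z of spray_can in the frame of rack between 0.01 and 0.019 m); the robot touches nothing.
It fails at once if a toiletry is tipped over (more than 45 degrees) (angle between any of pill_bottle, deodorant, cream_jar, spray_can's own z axis and vertical above 0.785 rad).
It fails at once if the hair clip is pushed more than 20 mm from where it lay (distance of hair_clip from where it was at the start of the episode above 0.02 m).
It also fails if it takes over 99 s, if anything falls off the work surface, if the arm or the gripper's body presses on something with over 40 N, if the wrist force passes 120 N, or if a joint passes its speed limit or range.

## Robot

A 7-joint arm with a two-finger parallel gripper is mounted at the origin on the work surface. World frame = base frame: x ahead of the robot, y to its left, z up, the work surface at z = 0. Lengths are in m, angles in rad, forces in N, time in s.
With the tool pointing down it reaches from about 0.425 to 0.875 m from the base axis. Payload 4.7 kg.
Tool frame: the origin (TCP) lies at the very end of the fingers, on their centre line; the grasp point (between the pads) lies 19 mm behind it; z points along the fingers, y is the direction in which the jaws open and shut (so a half turn about z gives the same grasp; the last joint's range is limited). The gripper opens to 87 mm and grips with 3 to 60 N. Pads are 19 mm wide; open, the fingers measure 117 mm over their backs; the gripper's body (75 mm by 190 mm) begins 51 mm behind the grasp point.
Start: joints at [1.188, 0.321, -0.07, 1.45, 0.023, 1.371, -0.057], TCP at [0.251, -0.6, 0.223] pointing down, gripper open.
Joint ranges: [-2.86, 2.86], [-0.3, 2.09], [-1.38, 1.24], [0.06, 2.45], [-1.56, 4.7], [0.09, 2.05], [-2.69, 2.69]. Speed limits (rad/s): [2.57, 2.57, 3.14, 3.14, 3.14, 3.14, 3.14].

## Interface

Orientations are given as a rotation vector (axis times angle).
In Python, from bench import ctrl, get_image, camera_info gives the robot as it stands.
- The arm moves only by the tool carry_out, never from a script. Its argument "commands" is a list of rows, each an object of numbers: "tx", "ty", "tz": the shift along the tool's x, y, z in m; "rx", "ry", "rz": the turn, a rotation vector about the tool's x, y, z in rad; "jaw": the opening, from 0 (shut) to 1 (fully open). In form: [{"tx": .., "ty": .., "tz": .., "rx": .., "ry": .., "rz": .., "jaw": ..}, ...]. A call has 1 to 12 rows; each row is the pose to reach, as a shift and turn from the pose commanded when the call began, along the tool's axes at that moment; what a row does not reach only later rows make up. A row lasts 1/8 s, in which the tool goes at most 62.5 mm and 10.7 degrees, less where a joint would pass 70% of its speed; a pose out of reach is approached as far as the arm can. A call with a gripper value outside its range is refused whole. The fingers move at their own pace and stop on an object; "grip_force" is the grip in N (left out, the last holds). Time passes only in rows, so rows that repeat a pose let the fingers close. It gives the time, the measured TCP pose, the force and the opening at its end, in the units of the state.
- ctrl.get_state(): the state, without advancing time (a new reading comes with each control period).
- get_image(name): name is "side" or "top"; returns the picture (400x640x3 uint8, red, green, blue); there is no depth.
- camera_info(name): a dict with "intrinsics" (3x3 intrinsics, pixels), "R" (3x3) and "t" (3): a world point X has camera coordinates R X + t. Camera axes: x right, y down, z forward; pixel columns grow to the right and rows downward; lengths in m; the calibration is good to about 2 mm. A picture is of the moment at which its call begins. camera_info takes no time and is no camera call.
- ctrl.close_job(): hands the job in, once; it reports no verdict.
The state is a dict: "time": time; "joint_positions": joint angles; "qd": joint speeds; "joint_torque": joint torques, N m; "position": TCP position; "tool_rot": TCP orientation; "ft_force": force on the tool from outside, world axes, zero at the start; "torque": the same for the moment, N m; "grip_width": opening from 0.0 (shut) to 1.0 (fully open).
Only numpy, scipy, OpenCV 4.12 (cv2) and the standard library are available. Lean on these libraries where they do the work, as an engineer would, in place of code of your own. Each camera call takes 0.05 s, during which the arm holds its last target.

## Working session

There is one attempt and no reset: what is moved stays moved. The work goes in short steps, Python scripts to look and compute and a tool call to move; the robot and the scene stay as the last step left them, time stands still between calls to the robot, and variables do not carry over. Pictures are saved under pics/ and viewed, and the job is handed in when it is done.

Besides the shell and the picture viewer there is one more tool, called after "Call:" in YAML: its name, and indented under it one key for each argument. carry_out: Moves the arm, as the interface text tells. Its arguments: {"type":"object","properties":{"commands":{"type":"array"},"grip_force":{"type":"number"}},"required":["commands"]}

```bash
ls; mkdir -p pics; python3 - <<'E'
from bench import ctrl,get_image,camera_info
import cv2,numpy as np
print(ctrl.get_state())
for n in("top","side"):
    im=get_image(n); cv2.imwrite(f"pics/{n}0.png",im[:,:,::-1])
    c=camera_info(n); print(n,{k:np.round(v,4).tolist() for k,v in c.items()})
E
```

```text
pics
{'time': 0.0, 'joint_positions': array([ 1.18811382,  0.32181856, -0.07008992,  1.45169293,  0.02257023,
        1.37082064, -0.05688268]), 'qd': array([ 0.00075237, -0.00127908,  0.0004306 , -0.00176122, -0.00027446,
       -0.00028665,  0.00151045]), 'joint_torque': array([-3.02954122e-04, -4.91285312e+01, -4.03875746e-01, -3.12535608e+01,
       -6.38591498e-02,  4.36806958e-02,  1.69615137e-04]), 'position': array([ 0.25093902, -0.59898713,  0.22145545]), 'tool_rot': array([-3.07809321e+00, -6.18882397e-01,  7.11705056e-04]), 'ft_force': array([-0.07287515,  0.85275184, -0.17612032]), 'torque': array([0.04070642, 0.01041396, 0.04261755]), 'grip_width': 0.9979418179097711}
top {'intrinsics': [[513.4981, 0.0, 310.3871], [0.0, 513.4981, 206.0261], [0.0, 0.0, 1.0]], 'R': [[-0.024, -0.9997, -0.0094], [-0.9931, 0.025, -0.1146], [0.1148, 0.0066, -0.9934]], 't': [-0.0781, 0.6, 0.9029]}
side {'intrinsics': [[427.2121, 0.0, 318.2408], [0.0, 427.2121, 205.9716], [0.0, 0.0, 1.0]], 'R': [[-0.898, -0.4399, 0.0066], [-0.2996, 0.6005, -0.7414], [0.3222, -0.6678, -0.6711]], 't': [0.4836, 0.2573, 0.8068]}
```

View pics/top0.png

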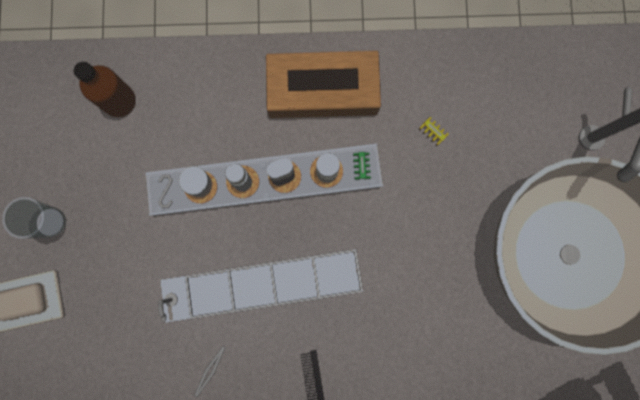

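View pics/side0.png

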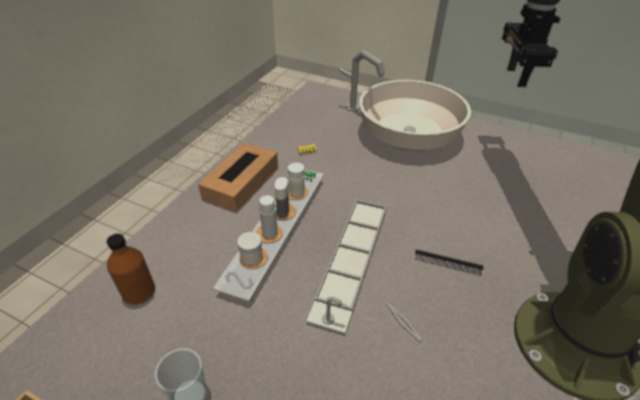

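```bash
cat > h.py <<'E'
from bench import ctrl,get_image,camera_info
import cv2,numpy as np
def ray(n,u,v,z):
    c=camera_info(n);K,R,t=map(np.array,(c["intrinsics"],c["R"],c["t"]))
    d=R.T@np.linalg.solve(K,[u,v,1.]);o=-R.T@t
    return o+d*(z-o[2])/d[2]
def proj(n,X):
    c=camera_info(n);p=np.array(c["intrinsics"])@(np.array(c["R"])@X+c["t"]);return p[:2]/p[2]
E
python3 - <<'E'
import cv2
a=cv2.imread("pics/top0.png")[135:335,135:395]
cv2.imwrite("pics/topc.png",cv2.resize(cv2.convertScaleAbs(a,alpha=1.3),None,fx=3,fy=3,interpolation=2))
a=cv2.imread("pics/side0.png")[130:340,200:400]
cv2.imwrite("pics/sidec.png",cv2.resize(a,None,fx=2.8,fy=2.8,interpolation=2))
E
```

```text
(no output)
```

View pics/topc.png

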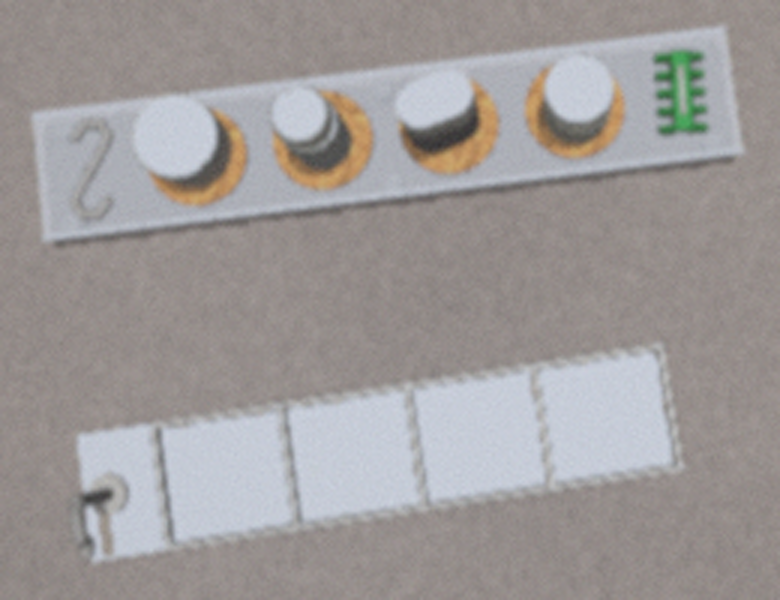

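View pics/sidec.png

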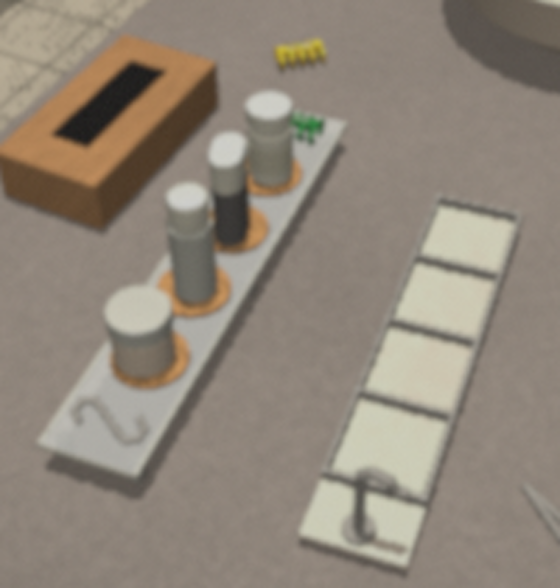

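```bash
python3 - <<'E'
from h import *
im=cv2.imread("pics/top0.png");hsv=cv2.cvtColor(im,cv2.COLOR_BGR2HSV)
c=lambda x,y:(x/3+135-1/3,y/3+135-1/3)
for nm,z,pts in(("shelf",.028,[(33,113),(725,27),(743,155),(44,241)]),("rack",.014,[(80,434),(660,345),(683,468),(92,562)]),
  ("bay lines top/bottom",.024,[(158,428),(170,543),(285,408),(298,522),(410,388),(424,503),(536,368),(550,487),(661,348),(680,467)])):
    P=np.array([ray("top",*c(*p),z)[:2] for p in pts]);print(nm,P.round(4).tolist())
    if len(P)==4: print([np.linalg.norm(P[i]-P[i-1]).round(4) for i in range(4)],P.mean(0),np.degrees(np.arctan2(*(P[1]-P[0]))),np.degrees(np.arctan2(*(P[2]-P[3]))))
# tops
g=im.min(2).copy(); 
w=((g>125)*255).astype(np.uint8); w[:, :150]=0; w[225:]=0; w[:135]=0; w[:,350:]=0
n,l,s,ce=cv2.connectedComponentsWithStats(w)
for i in range(1,n):
    if s[i,4]>60: print(s[i],ce[i],)
print([g[183,195],g[172,237],g[166,280],g[165,328],g[190,165],g[200,260]])
gm=cv2.inRange(hsv,(45,60,30),(85,255,255));n,l,s,ce=cv2.connectedComponentsWithStats(gm)
for i in range(1,n):
    if s[i,4]>60: print("green",s[i],ce[i],ray("top",*ce[i],.04))
E
```

```text
shelf [[0.6692, 0.2115], [0.7123, -0.2182], [0.6318, -0.2262], [0.5894, 0.2037]]
[np.float64(0.0802), np.float64(0.4318), np.float64(0.0809), np.float64(0.4319)] [ 0.65069578 -0.00732022] 174.27828941662327 174.37293467383876
rack [[0.4714, 0.1846], [0.5172, -0.1724], [0.4422, -0.1838], [0.3943, 0.1766]]
[np.float64(0.0776), np.float64(0.3599), np.float64(0.0759), np.float64(0.3636)] [0.45625897 0.00125634] 172.70259694072612 172.43066746719606
bay lines top/bottom [[0.4741, 0.1343], [0.4054, 0.1268], [0.4843, 0.0571], [0.416, 0.0496], [0.4945, -0.019], [0.4255, -0.0264], [0.5048, -0.0958], [0.4333, -0.1025], [0.515, -0.1722], [0.4433, -0.1812]]
[ 150  147  200   68 5986] [246.71082526 178.9677581 ]
[np.uint8(151), np.uint8(153), np.uint8(151), np.uint8(151), np.uint8(123), np.uint8(140)]
green [354 152  16  27 254] [361.62992126 165.15748031] [ 0.67006918 -0.18831251  0.04      ]
```

```bash
python3 - <<'E'
from h import *
c=lambda x,y:np.array((x/3+135-1/3,y/3+135-1/3))
im=cv2.imread("pics/top0.png");g=cv2.cvtColor(im,cv2.COLOR_BGR2GRAY);lab=cv2.cvtColor(im,cv2.COLOR_BGR2LAB)
gg=cv2.GaussianBlur(g,(3,3),0)
hsv=cv2.cvtColor(im,cv2.COLOR_BGR2HSV)
row=np.array([-.0993,.995]);nx=np.array([.995,.0993])
for nm,p,z,r in(("cream",(178,138),.084,.025),("spray",(299,115),.132,.0165),("deo",(436,98),.120,.023),("pill",(579,90),.108,.02)):
    u0=c(*p);P=ray("top",*u0,z)
    # edge: max gradient along rays within ring
    E=[]
    for a in np.linspace(0,2*np.pi,48,endpoint=False):
        rr=np.linspace(.5*r if nm=="deo" else .75*r,1.3*r,30)
        uv=np.array([proj("top",np.array([P[0]+q*np.cos(a),P[1]+q*np.sin(a),z])) for q in rr],np.float32)
        v=cv2.remap(g.astype(np.float32),uv[:,0].reshape(1,-1),uv[:,1].reshape(1,-1),1)[0]
        d=-np.gradient(v);k=d.argmax();
        if d[k]>1.5:E.append(uv[k])
    E=np.array(E,np.float32)
    W=np.array([ray("top",*e,z)[:2] for e in E],np.float32)
    el=cv2.fitEllipse(W*1000)
    print(nm,"hand",P.round(4),len(E),"fit",np.round(el[0],1),np.round(el[1],1),round(el[2]),"minrect",[np.round(q,1).tolist() if i<2 else q for i,q in enumerate(cv2.minAreaRect(W*1000))])
    Q=np.array([*np.array(el[0])/1000,z]);print("  side px of fit top",proj("side",Q).round(1))
om=cv2.inRange(hsv,(8,90,60),(25,255,255));om[:130]=0;om[230:]=0
n,l,s,ce=cv2.connectedComponentsWithStats(om)
for i in range(1,n):
    if s[i,4]>80:
        pts=np.argwhere(l==i)[:,::-1];W=np.array([ray("top",*p,.032)[:2] for p in pts],np.float32);(x,y),r=cv2.minEnclosingCircle(W*1000);print("coaster",x,y,r)
s=cv2.imread("pics/side0.png")
E
```

```text
cream hand [0.6417 0.1083 0.084 ] 47 fit [644.5 110.1] [48.6 52.2] 101 minrect [[643.7, 109.5], [50.6, 48.8], 5.280765533447266]
  side px of fit top [249.1 238.9]
spray hand [0.6445 0.0305 0.132 ] 46 fit [646.9  31. ] [28.7 35.5] 111 minrect [[647.1, 32.2], [36.1, 29.2], 39.437950134277344]
  side px of fit top [266.3 198.6]Traceback (most recent call last):
  File "<stdin>", line 13, in <module>
  File "h.py", line 8, in proj
    c=camera_info(n);p=np.array(c["intrinsics"])@(np.array(c["R"])@X+c["t"]);return p[:2]/p[2]
ValueError: time passes only in moves, steps and waits
```

```bash
python3 - <<'E'
s=open('h.py').read()
s=s.replace("def ray","C={n:camera_info(n) for n in('top','side')}\ndef ray",1).replace("c=camera_info(n)","c=C[n]");open('h.py','w').write(s)
E
cat > m.py <<'E'
from h import *
c=lambda x,y:np.array((x/3+135-1/3,y/3+135-1/3))
im=cv2.imread("pics/top0.png");g=cv2.cvtColor(im,cv2.COLOR_BGR2GRAY)
hsv=cv2.cvtColor(im,cv2.COLOR_BGR2HSV)
for nm,p,z,r in(("cream",(178,138),.084,.025),("spray",(299,115),.132,.0165),("deo",(436,98),.120,.023),("pill",(579,90),.108,.02)):
    P=ray("top",*c(*p),z)
    E=[]
    for a in np.linspace(0,2*np.pi,48,endpoint=False):
        rr=np.linspace(.5*r if nm=="deo" else .75*r,1.3*r,30)
        uv=np.array([proj("top",np.array([P[0]+q*np.cos(a),P[1]+q*np.sin(a),z])) for q in rr],np.float32)
        v=cv2.remap(g.astype(np.float32),uv[:,0].reshape(1,-1),uv[:,1].reshape(1,-1),1)[0]
        d=-np.gradient(v);k=d.argmax()
        if d[k]>1.5:E.append(uv[k])
    W=np.array([ray("top",*e,z)[:2] for e in E],np.float32)
    el=cv2.fitEllipse(W*1000)
    Q=np.array([*np.array(el[0])/1000,z])
    print(nm,"hand",P.round(4),len(E),"fit",np.round(el[0],1),np.round(el[1],1),round(el[2]),"side px",proj("side",Q).round(1))
om=cv2.inRange(hsv,(8,90,60),(25,255,255));om[:130]=0;om[230:]=0
n,l,s,ce=cv2.connectedComponentsWithStats(om)
for i in range(1,n):
    if s[i,4]>80:
        pts=np.argwhere(l==i)[:,::-1];W=np.array([ray("top",*p,.032)[:2] for p in pts],np.float32);(x,y),r=cv2.minEnclosingCircle(W*1000);print("coaster",x,y,r)
E
python3 m.py
```

```text
cream hand [0.6417 0.1083 0.084 ] 47 fit [644.5 110.1] [48.6 52.2] 101 side px [249.1 238.9]
spray hand [0.6445 0.0305 0.132 ] 46 fit [646.9  31. ] [28.7 35.5] 111 side px [266.3 198.6]
deo hand [ 0.6544 -0.0441  0.12  ] 48 fit [658.  -42.2] [38.7 46.2] 23 side px [279.4 182.1]
pill hand [ 0.6592 -0.1243  0.108 ] 48 fit [ 661.3 -124.2] [37.6 42.6] 88 side px [295.5 166.4]
coaster 662.7705688476562 -123.43318939208984 29.373933792114258
coaster 654.1437377929688 -46.47571563720703 29.069272994995117
coaster 647.1058959960938 31.61985969543457 29.372446060180664
coaster 638.5087890625 108.52218627929688 29.252445220947266
```

```bash
cat > go.py <<'E'
import sys
from bench import ctrl
import numpy as np
from scipy.spatial.transform import Rotation as Ro
# args: x y z yaw_deg (direction of tool y in world, 0=+x)
x,y,z,yaw=map(float,sys.argv[1:5])
s=ctrl.get_state();R=Ro.from_rotvec(s["tool_rot"]).as_matrix();p=np.array(s["position"])
a=np.radians(yaw);ty=np.array([np.cos(a),np.sin(a),0]);tz=np.array([0,0,-1.]);T=np.c_[np.cross(ty,tz),ty,tz]
d=R.T@(np.array([x,y,z])-p);r=Ro.from_matrix(R.T@T).as_rotvec()
print("t",s["time"],"pos",p.round(4),"F",np.round(s["ft_force"],2),"w",round(s["grip_width"],3),"tool y yaw",np.degrees(np.arctan2(R[1,1],R[0,1])).round(2))
print("shift",d.round(4),"turn",r.round(4),"n>=",np.linalg.norm(d)/.0625,"q",np.round(s["joint_positions"],2))
E
python3 go.py .661 -.124 .25 7
```

```text
t 0.1 pos [ 0.251  -0.599   0.2216] F [ 0.08 -1.15 -0.23] w 1.003 tool y yaw -67.26
shift [ 0.5618 -0.2797 -0.028 ] turn [-1.6000e-03 -1.1000e-03 -1.2961e+00] n>= 10.050701378940614 q [ 1.19  0.32 -0.07  1.45  0.02  1.37 -0.06]
```

```bash
python3 - <<'E'
from h import *
for p in [(.6544,-.0441),(.658,-.0422),(.656,-.0445)]: print(proj("side",np.array([*p,.12])))
# wooden box height: top right corner via both views
print(ray("top",380,54,.06),ray("top",380,108,.06),proj("side",ray("top",380,108,.06)),proj("side",ray("top",380,108,.045)),proj("side",ray("top",268,109,.05)))
E
```

```text
[281.164086   182.02256386]
[279.36126369 182.04752136]
[280.63717822 181.7241634 ]
[ 0.87235628 -0.22738386  0.06      ] [ 0.7704653  -0.22335092  0.06      ] [277.98744529 150.13721828] [277.20942814 153.8337479 ] [233.55705166 195.96941566]
```

What could be mistaken for a target (top image pixels):
- **Clips:** the green clip is at (362,166) on the shelf's right end. The yellow look-alike at (433,131) is off the shelf and gets left alone.
- **Toiletries, counting from the green clip:** pill bottle (327,168), deodorant with its dark body (282,170), slim stepped spray can (237,177), wide cream jar (195,183). The brown bottle at (98,85) and the glass at (25,217) are not part of the job.
- **Rack:** the hook post is at (170,300), on the left end.

The close crops confirm all of this. The pairing is pill bottle to bay 1, deodorant to bay 2, spray can to bay 3 and jar to bay 4.

Call:
carry_out:
  commands:
    - {"tx": 0.05, "ty": -0.02, "tz": -0.03}
    - {"tx": 0.1, "ty": -0.045, "tz": -0.03, "rz": -0.15}
    - {"tx": 0.15, "ty": -0.07, "tz": -0.03, "rz": -0.3}
    - {"tx": 0.2, "ty": -0.1, "tz": -0.03, "rz": -0.45}
    - {"tx": 0.25, "ty": -0.125, "tz": -0.03, "rz": -0.6}
    - {"tx": 0.3, "ty": -0.15, "tz": -0.03, "rz": -0.75}
    - {"tx": 0.35, "ty": -0.175, "tz": -0.03, "rz": -0.9}
    - {"tx": 0.4, "ty": -0.2, "tz": -0.03, "rz": -1.05}
    - {"tx": 0.45, "ty": -0.225, "tz": -0.028, "rz": -1.2}
    - {"tx": 0.5, "ty": -0.25, "tz": -0.028, "rz": -1.296}
    - {"tx": 0.54, "ty": -0.27, "tz": -0.028, "rz": -1.296}
    - {"tx": 0.562, "ty": -0.28, "tz": -0.028, "rz": -1.296}
  grip_force: 15

```text
invalid input
```

```bash
python3 go.py .661 -.124 .05 7
```

```text
t 0.1 pos [ 0.251  -0.599   0.2216] F [ 0.08 -1.15 -0.23] w 1.003 tool y yaw -67.26
shift [ 0.5618 -0.2793  0.172 ] turn [-1.6000e-03 -1.1000e-03 -1.2961e+00] n>= 10.408933075914003 q [ 1.19  0.32 -0.07  1.45  0.02  1.37 -0.06]
```

Call:
carry_out:
  commands:
    - {"tx": 0.05, "ty": -0.02, "tz": -0.03, "rx": 0, "ry": 0, "rz": 0, "jaw": 1}
    - {"tx": 0.1, "ty": -0.045, "tz": -0.03, "rx": 0, "ry": 0, "rz": -0.15, "jaw": 1}
    - {"tx": 0.15, "ty": -0.07, "tz": -0.03, "rx": 0, "ry": 0, "rz": -0.3, "jaw": 1}
    - {"tx": 0.2, "ty": -0.1, "tz": -0.03, "rx": 0, "ry": 0, "rz": -0.45, "jaw": 1}
    - {"tx": 0.25, "ty": -0.125, "tz": -0.03, "rx": 0, "ry": 0, "rz": -0.6, "jaw": 1}
    - {"tx": 0.3, "ty": -0.15, "tz": -0.03, "rx": 0, "ry": 0, "rz": -0.75, "jaw": 1}
    - {"tx": 0.35, "ty": -0.175, "tz": -0.03, "rx": 0, "ry": 0, "rz": -0.9, "jaw": 1}
    - {"tx": 0.4, "ty": -0.2, "tz": -0.03, "rx": 0, "ry": 0, "rz": -1.05, "jaw": 1}
    - {"tx": 0.45, "ty": -0.225, "tz": -0.028, "rx": 0, "ry": 0, "rz": -1.2, "jaw": 1}
    - {"tx": 0.5, "ty": -0.25, "tz": -0.028, "rx": 0, "ry": 0, "rz": -1.296, "jaw": 1}
    - {"tx": 0.54, "ty": -0.27, "tz": -0.028, "rx": 0, "ry": 0, "rz": -1.296, "jaw": 1}
    - {"tx": 0.562, "ty": -0.28, "tz": -0.028, "rx": 0, "ry": 0, "rz": -1.296, "jaw": 1}
  grip_force: 15

```text
time: 1.6
position: [0.6623, -0.1206, 0.2497]
tool_rot: [-2.076, -2.355, -0.001]
ft_force: [0.7, -0.6, 0.2]
grip_width: 1.0
```

```bash
python3 go.py .661 -.124 .05 7
```

```text
t 1.6 pos [ 0.6623 -0.1206  0.2497] F [ 0.72 -0.62  0.22] w 1.0 tool y yaw 7.21
shift [-0.0036 -0.0016  0.1997] turn [-0.0006 -0.0019  0.0036] n>= 3.1957482849969527 q [ 0.53  0.41 -0.54  1.33  0.21  1.46  0.13]
```

Call:
carry_out:
  commands:
    - {"tx": -0.0035, "ty": -0.0015, "tz": 0.05, "rx": 0, "ry": 0, "rz": 0, "jaw": 1}
    - {"tx": -0.0035, "ty": -0.0015, "tz": 0.09, "rx": 0, "ry": 0, "rz": 0, "jaw": 1}
    - {"tx": -0.0035, "ty": -0.0015, "tz": 0.13, "rx": 0, "ry": 0, "rz": 0, "jaw": 1}
    - {"tx": -0.0035, "ty": -0.0015, "tz": 0.16, "rx": 0, "ry": 0, "rz": 0, "jaw": 1}
    - {"tx": -0.0035, "ty": -0.0015, "tz": 0.185, "rx": 0, "ry": 0, "rz": 0, "jaw": 1}
    - {"tx": -0.0035, "ty": -0.0015, "tz": 0.2, "rx": 0, "ry": 0, "rz": 0, "jaw": 1}
    - {"tx": -0.0035, "ty": -0.0015, "tz": 0.2, "rx": 0, "ry": 0, "rz": 0, "jaw": 1}

```text
time: 2.48
position: [0.6593, -0.1277, 0.0492]
tool_rot: [-2.08, -2.351, 0.002]
ft_force: [-0.6, 0.2, 0.5]
grip_width: 0.996
```

```bash
python3 go.py .661 -.124 .05 7; python3 - <<'E'
from h import *
a=get_image("side")[100:340,180:420,::-1];b=get_image("top")[100:340,180:420,::-1]
cv2.imwrite("pics/g1.png",cv2.resize(np.hstack([a,b]),(800,400),interpolation=2))
E
```

```text
t 2.475 pos [ 0.6593 -0.1277  0.0492] F [-0.55  0.24  0.51] w 0.996 tool y yaw 6.99
shift [ 0.0035  0.0021 -0.0008] turn [-0.0024 -0.0008 -0.0002] n>= 0.06625924801477474 q [ 0.53  0.55 -0.5   1.56  0.28  1.11  0.08]
```

View pics/g1.png

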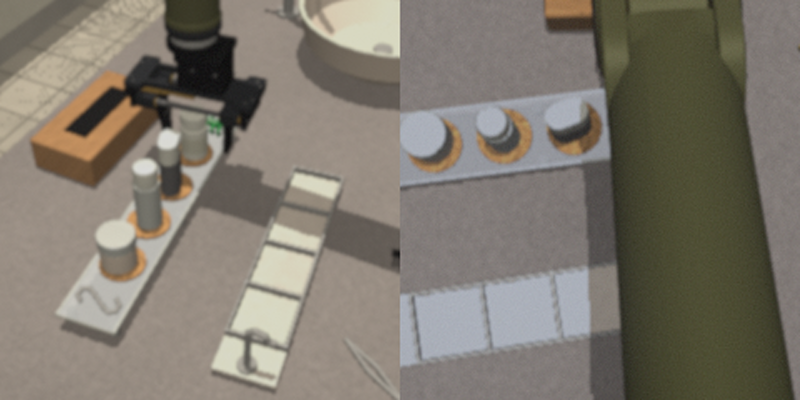

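The side view shows the fingers straddling the pill bottle at about (190,140), with the clip clear of them. I'll correct by 3.5 mm and close.

Call:
carry_out:
  commands:
    - {"tx": 0.0035, "ty": 0.002, "tz": 0, "rx": 0, "ry": 0, "rz": 0, "jaw": 1}
    - {"tx": 0.0035, "ty": 0.002, "tz": 0, "rx": 0, "ry": 0, "rz": 0, "jaw": 0.6}
    - {"tx": 0.0035, "ty": 0.002, "tz": 0, "rx": 0, "ry": 0, "rz": 0, "jaw": 0.3}
    - {"tx": 0.0035, "ty": 0.002, "tz": 0, "rx": 0, "ry": 0, "rz": 0, "jaw": 0.3}
    - {"tx": 0.0035, "ty": 0.002, "tz": 0, "rx": 0, "ry": 0, "rz": 0, "jaw": 0.3}
    - {"tx": 0.0035, "ty": 0.002, "tz": 0, "rx": 0, "ry": 0, "rz": 0, "jaw": 0.3}
    - {"tx": 0.0035, "ty": 0.002, "tz": 0, "rx": 0, "ry": 0, "rz": 0, "jaw": 0.3}
  grip_force: 15

```text
time: 3.45
position: [0.6618, -0.1241, 0.0505]
tool_rot: [2.082, 2.353, -0.0]
ft_force: [0.2, 0.1, 0.4]
grip_width: 0.457
```

```bash
python3 go.py .4448 .0932 .25 7.3
```

```text
t 3.45 pos [ 0.6618 -0.1241  0.0505] F [0.23 0.13 0.45] w 0.457 tool y yaw 6.99
shift [ 0.242  -0.1889 -0.1995] turn [-0.0001  0.0001 -0.0054] n>= 5.858641368087654 q [ 0.52  0.55 -0.5   1.56  0.28  1.11  0.08]
```

Call:
carry_out:
  commands:
    - {"tx": 0, "ty": 0, "tz": -0.03, "rx": 0, "ry": 0, "rz": 0, "jaw": 0.3}
    - {"tx": 0, "ty": 0, "tz": -0.08, "rx": 0, "ry": 0, "rz": 0, "jaw": 0.3}
    - {"tx": 0, "ty": 0, "tz": -0.13, "rx": 0, "ry": 0, "rz": 0, "jaw": 0.3}
    - {"tx": 0.02, "ty": -0.016, "tz": -0.15, "rx": 0, "ry": 0, "rz": 0, "jaw": 0.3}
    - {"tx": 0.06, "ty": -0.047, "tz": -0.15, "rx": 0, "ry": 0, "rz": 0, "jaw": 0.3}
    - {"tx": 0.1, "ty": -0.078, "tz": -0.15, "rx": 0, "ry": 0, "rz": 0, "jaw": 0.3}
    - {"tx": 0.14, "ty": -0.11, "tz": -0.15, "rx": 0, "ry": 0, "rz": 0, "jaw": 0.3}
    - {"tx": 0.18, "ty": -0.14, "tz": -0.15, "rx": 0, "ry": 0, "rz": -0.005, "jaw": 0.3}
    - {"tx": 0.215, "ty": -0.168, "tz": -0.15, "rx": 0, "ry": 0, "rz": -0.005, "jaw": 0.3}
    - {"tx": 0.235, "ty": -0.184, "tz": -0.15, "rx": 0, "ry": 0, "rz": -0.005, "jaw": 0.3}
    - {"tx": 0.242, "ty": -0.189, "tz": -0.15, "rx": 0, "ry": 0, "rz": -0.005, "jaw": 0.3}
    - {"tx": 0.242, "ty": -0.189, "tz": -0.15, "rx": 0, "ry": 0, "rz": -0.005, "jaw": 0.3}

```text
time: 4.95
position: [0.4451, 0.0929, 0.2007]
tool_rot: [2.075, 2.357, 0.0]
ft_force: [0.3, -0.3, -0.4]
grip_width: 0.455
```

```bash
python3 - <<'E'
from h import *
a=get_image("side")[130:370,200:440,::-1];b=get_image("top")[130:370,120:360,::-1]
cv2.imwrite("pics/g2.png",cv2.resize(np.hstack([a,b]),(800,400),interpolation=2))
E
python3 go.py .4448 .0932 .033 7.3
```

```text
t 5.05 pos [0.4455 0.0922 0.2005] F [-1.48 -0.75 -1.33] w 0.46 tool y yaw 7.2
shift [ 0.0011 -0.0006  0.1675] turn [ 0.0002 -0.     -0.0018] n>= 2.680379803524729 q [ 0.48 -0.07 -0.7   1.92 -0.05  1.28 -0.08]
```

View pics/g2.png

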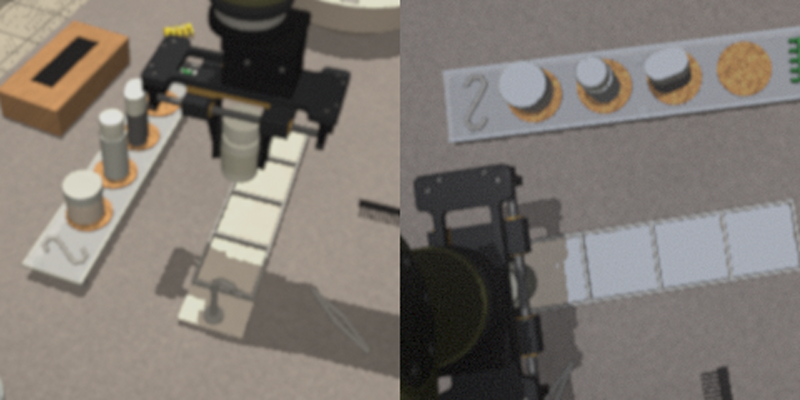

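The bottle hangs upright over the post-end bay (side crop at about (240,155)), and only its own coaster is empty. I'll lower it.

Call:
carry_out:
  commands:
    - {"tx": 0.001, "ty": -0.0005, "tz": 0.04, "rx": 0, "ry": 0, "rz": 0, "jaw": 0.3}
    - {"tx": 0.001, "ty": -0.0005, "tz": 0.08, "rx": 0, "ry": 0, "rz": 0, "jaw": 0.3}
    - {"tx": 0.001, "ty": -0.0005, "tz": 0.12, "rx": 0, "ry": 0, "rz": 0, "jaw": 0.3}
    - {"tx": 0.001, "ty": -0.0005, "tz": 0.145, "rx": 0, "ry": 0, "rz": 0, "jaw": 0.3}
    - {"tx": 0.001, "ty": -0.0005, "tz": 0.158, "rx": 0, "ry": 0, "rz": 0, "jaw": 0.3}
    - {"tx": 0.001, "ty": -0.0005, "tz": 0.163, "rx": 0, "ry": 0, "rz": 0, "jaw": 0.3}
    - {"tx": 0.001, "ty": -0.0005, "tz": 0.166, "rx": 0, "ry": 0, "rz": 0, "jaw": 0.3}
    - {"tx": 0.001, "ty": -0.0005, "tz": 0.166, "rx": 0, "ry": 0, "rz": 0, "jaw": 0.3}

```text
time: 6.05
position: [0.4447, 0.0941, 0.0351]
tool_rot: [2.075, 2.357, 0.001]
ft_force: [-0.3, 0.9, -0.2]
grip_width: 0.453
```

```bash
python3 go.py .4448 .0932 .0325 7.3
```

```text
t 6.05 pos [0.4447 0.0941 0.0351] F [-0.27  0.88 -0.18] w 0.453 tool y yaw 7.27
shift [-0.0009 -0.0001  0.0026] turn [ 0.0012  0.0003 -0.0005] n>= 0.04441278466328714 q [ 0.43  0.15 -0.73  2.1   0.13  0.93 -0.24]
```

Lower the last 2.5 mm, open part-way, then go up.

Call:
carry_out:
  commands:
    - {"tx": -0.0005, "ty": 0, "tz": 0.001, "rx": 0, "ry": 0, "rz": 0, "jaw": 0.3}
    - {"tx": -0.0005, "ty": 0, "tz": 0.002, "rx": 0, "ry": 0, "rz": 0, "jaw": 0.3}
    - {"tx": -0.0005, "ty": 0, "tz": 0.0025, "rx": 0, "ry": 0, "rz": 0, "jaw": 0.3}
    - {"tx": -0.0005, "ty": 0, "tz": 0.0025, "rx": 0, "ry": 0, "rz": 0, "jaw": 0.3}
    - {"tx": -0.0005, "ty": 0, "tz": 0.0025, "rx": 0, "ry": 0, "rz": 0, "jaw": 0.3}

```text
time: 6.68
position: [0.4443, 0.0935, 0.0324]
tool_rot: [2.076, 2.358, -0.0]
ft_force: [-1.8, -1.2, 5.9]
grip_width: 0.452
```

Call:
carry_out:
  commands:
    - {"tx": 0, "ty": 0, "tz": 0, "rx": 0, "ry": 0, "rz": 0, "jaw": 0.5}
    - {"tx": 0, "ty": 0, "tz": 0, "rx": 0, "ry": 0, "rz": 0, "jaw": 0.6}
    - {"tx": 0, "ty": 0, "tz": 0, "rx": 0, "ry": 0, "rz": 0, "jaw": 0.7}
    - {"tx": 0, "ty": 0, "tz": 0, "rx": 0, "ry": 0, "rz": 0, "jaw": 0.8}
    - {"tx": 0, "ty": 0, "tz": -0.02, "rx": 0, "ry": 0, "rz": 0, "jaw": 0.9}
    - {"tx": 0, "ty": 0, "tz": -0.06, "rx": 0, "ry": 0, "rz": 0, "jaw": 1}
    - {"tx": 0, "ty": 0, "tz": -0.11, "rx": 0, "ry": 0, "rz": 0, "jaw": 1}
    - {"tx": 0, "ty": 0, "tz": -0.16, "rx": 0, "ry": 0, "rz": 0, "jaw": 1}
    - {"tx": 0, "ty": 0, "tz": -0.18, "rx": 0, "ry": 0, "rz": 0, "jaw": 1}
    - {"tx": 0, "ty": 0, "tz": -0.18, "rx": 0, "ry": 0, "rz": 0, "jaw": 1}

```text
time: 7.92
position: [0.4453, 0.0938, 0.2134]
tool_rot: [2.074, 2.356, 0.003]
ft_force: [0.2, 0.6, -0.0]
grip_width: 1.003
```

```bash
python3 go.py .656 -.044 .215 12
```

```text
t 7.925 pos [0.4453 0.0938 0.2134] F [ 0.2   0.57 -0.03] w 1.003 tool y yaw 7.27
shift [-0.1634  0.1916 -0.0007] turn [ 0.0035  0.001  -0.0825] n>= 4.028324175102168 q [ 0.5  -0.09 -0.72  1.9  -0.06  1.3  -0.07]
```

Call:
carry_out:
  commands:
    - {"tx": -0.03, "ty": 0.035, "tz": 0, "rx": 0, "ry": 0, "rz": 0, "jaw": 1}
    - {"tx": -0.07, "ty": 0.082, "tz": 0, "rx": 0, "ry": 0, "rz": -0.08, "jaw": 1}
    - {"tx": -0.11, "ty": 0.13, "tz": 0, "rx": 0, "ry": 0, "rz": -0.08, "jaw": 1}
    - {"tx": -0.145, "ty": 0.17, "tz": 0, "rx": 0, "ry": 0, "rz": -0.08, "jaw": 1}
    - {"tx": -0.1635, "ty": 0.1915, "tz": 0, "rx": 0, "ry": 0, "rz": -0.08, "jaw": 1}
    - {"tx": -0.1635, "ty": 0.1915, "tz": 0, "rx": 0, "ry": 0, "rz": -0.08, "jaw": 1}
    - {"tx": -0.1635, "ty": 0.1915, "tz": 0, "rx": 0, "ry": 0, "rz": -0.08, "jaw": 1}

```text
time: 8.8
position: [0.6537, -0.043, 0.2105]
tool_rot: [-1.976, -2.438, 0.001]
ft_force: [-0.4, 0.7, -0.1]
grip_width: 0.998
```

```bash
python3 - <<'E'
from h import *
a=get_image("side")[130:370,200:440,::-1];b=get_image("top")[130:370,120:360,::-1]
cv2.imwrite("pics/g3.png",cv2.resize(np.hstack([a,b]),(800,400),interpolation=2))
E
python3 go.py .656 -.044 .055 12
```

```text
t 8.9 pos [ 0.6539 -0.0428  0.2117] F [0.57 0.11 0.34] w 0.993 tool y yaw 11.98
shift [-0.0016  0.002   0.1567] turn [-0.0009 -0.0003 -0.0004] n>= 2.50742842327113 q [ 0.5   0.4  -0.63  1.43  0.24  1.38  0.07]
```

View pics/g3.png

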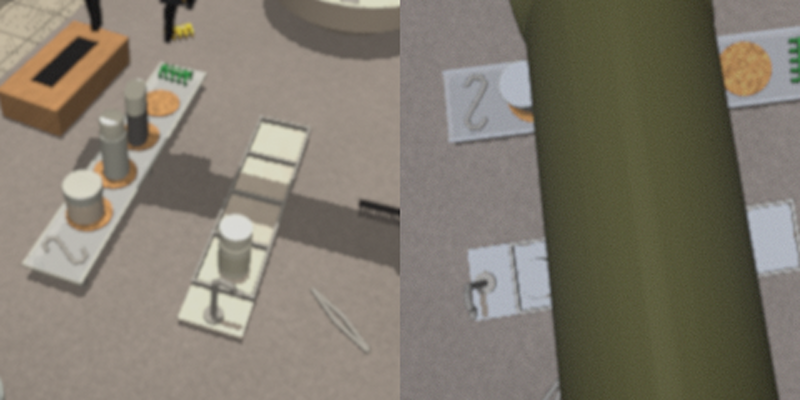

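The pill bottle is standing in the bay by the post, at about (235,245) in the side crop. Next I'll descend on the deodorant.

Call:
carry_out:
  commands:
    - {"tx": -0.0015, "ty": 0.002, "tz": 0.04, "rx": 0, "ry": 0, "rz": 0, "jaw": 1}
    - {"tx": -0.0015, "ty": 0.002, "tz": 0.08, "rx": 0, "ry": 0, "rz": 0, "jaw": 1}
    - {"tx": -0.0015, "ty": 0.002, "tz": 0.115, "rx": 0, "ry": 0, "rz": 0, "jaw": 1}
    - {"tx": -0.0015, "ty": 0.002, "tz": 0.14, "rx": 0, "ry": 0, "rz": 0, "jaw": 1}
    - {"tx": -0.0015, "ty": 0.002, "tz": 0.1565, "rx": 0, "ry": 0, "rz": 0, "jaw": 1}
    - {"tx": -0.0015, "ty": 0.002, "tz": 0.1565, "rx": 0, "ry": 0, "rz": 0, "jaw": 1}
    - {"tx": -0.0015, "ty": 0.002, "tz": 0.1565, "rx": 0, "ry": 0, "rz": 0, "jaw": 1}

```text
time: 9.78
position: [0.6579, -0.0451, 0.0569]
tool_rot: [1.979, 2.438, 0.002]
ft_force: [-0.0, 0.0, 0.2]
grip_width: 1.003
```

Call:
carry_out:
  commands:
    - {"tx": 0, "ty": 0, "tz": 0, "rx": 0, "ry": 0, "rz": 0, "jaw": 0.7}
    - {"tx": 0, "ty": 0, "tz": 0, "rx": 0, "ry": 0, "rz": 0, "jaw": 0.5}
    - {"tx": 0, "ty": 0, "tz": 0, "rx": 0, "ry": 0, "rz": 0, "jaw": 0.35}
    - {"tx": 0, "ty": 0, "tz": 0, "rx": 0, "ry": 0, "rz": 0, "jaw": 0.2}
    - {"tx": 0, "ty": 0, "tz": 0, "rx": 0, "ry": 0, "rz": 0, "jaw": 0.2}
    - {"tx": 0, "ty": 0, "tz": 0, "rx": 0, "ry": 0, "rz": 0, "jaw": 0.2}
    - {"tx": 0, "ty": 0, "tz": 0, "rx": 0, "ry": 0, "rz": 0, "jaw": 0.2}

```text
time: 10.65
position: [0.6571, -0.0454, 0.0555]
tool_rot: [-1.98, -2.439, 0.0]
ft_force: [0.7, -0.2, -0.1]
grip_width: 0.339
```

```bash
python3 go.py .4547 .0158 .205 7.3
```

```text
t 10.65 pos [ 0.6571 -0.0454  0.0555] F [ 0.74 -0.18 -0.05] w 0.339 tool y yaw 11.86
shift [ 0.1015 -0.1855 -0.1495] turn [-0.0001 -0.      0.0796] n>= 4.143273692873274 q [ 0.47  0.53 -0.58  1.59  0.32  1.12  0.02]
```

Call:
carry_out:
  commands:
    - {"tx": 0, "ty": 0, "tz": -0.03, "rx": 0, "ry": 0, "rz": 0, "jaw": 0.2}
    - {"tx": 0, "ty": 0, "tz": -0.07, "rx": 0, "ry": 0, "rz": 0, "jaw": 0.2}
    - {"tx": 0, "ty": 0, "tz": -0.12, "rx": 0, "ry": 0, "rz": 0, "jaw": 0.2}
    - {"tx": 0.01, "ty": -0.018, "tz": -0.15, "rx": 0, "ry": 0, "rz": 0, "jaw": 0.2}
    - {"tx": 0.03, "ty": -0.055, "tz": -0.15, "rx": 0, "ry": 0, "rz": 0.02, "jaw": 0.2}
    - {"tx": 0.05, "ty": -0.092, "tz": -0.15, "rx": 0, "ry": 0, "rz": 0.05, "jaw": 0.2}
    - {"tx": 0.07, "ty": -0.128, "tz": -0.15, "rx": 0, "ry": 0, "rz": 0.08, "jaw": 0.2}
    - {"tx": 0.09, "ty": -0.164, "tz": -0.15, "rx": 0, "ry": 0, "rz": 0.08, "jaw": 0.2}
    - {"tx": 0.1015, "ty": -0.1855, "tz": -0.15, "rx": 0, "ry": 0, "rz": 0.08, "jaw": 0.2}
    - {"tx": 0.1015, "ty": -0.1855, "tz": -0.15, "rx": 0, "ry": 0, "rz": 0.08, "jaw": 0.2}
    - {"tx": 0.1015, "ty": -0.1855, "tz": -0.15, "rx": 0, "ry": 0, "rz": 0.08, "jaw": 0.2}

```text
time: 12.02
position: [0.4555, 0.0155, 0.2058]
tool_rot: [2.076, 2.357, 0.001]
ft_force: [0.0, -0.9, -1.0]
grip_width: 0.339
```

```bash
python3 - <<'E'
from h import *
a=get_image("side")[130:370,200:440,::-1];b=get_image("top")[130:370,120:360,::-1]
cv2.imwrite("pics/g4.png",cv2.resize(np.hstack([a,b]),(800,400),interpolation=2))
E
python3 go.py .4547 .0158 .0375 7.3
```

```text
t 12.125 pos [0.4555 0.0156 0.2055] F [-0.22  0.02 -0.79] w 0.336 tool y yaw 7.26
shift [ 0.0002 -0.0008  0.168 ] turn [ 0.0003 -0.0006 -0.0007] n>= 2.6883282130649935 q [ 0.62 -0.08 -0.67  1.91 -0.05  1.29  0.09]
```

View pics/g4.png

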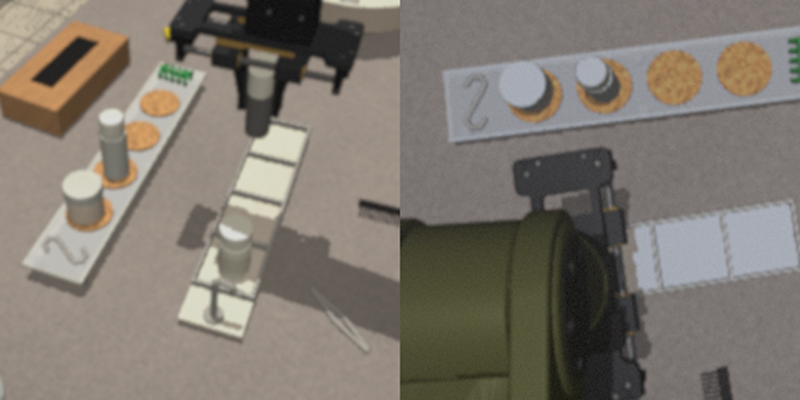

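The deodorant hangs upright at about (258,100), and its coaster and the pill bottle's are the only empty ones. Lowering into bay 2.

Call:
carry_out:
  commands:
    - {"tx": 0, "ty": -0.001, "tz": 0.04, "rx": 0, "ry": 0, "rz": 0, "jaw": 0.2}
    - {"tx": 0, "ty": -0.001, "tz": 0.08, "rx": 0, "ry": 0, "rz": 0, "jaw": 0.2}
    - {"tx": 0, "ty": -0.001, "tz": 0.12, "rx": 0, "ry": 0, "rz": 0, "jaw": 0.2}
    - {"tx": 0, "ty": -0.001, "tz": 0.145, "rx": 0, "ry": 0, "rz": 0, "jaw": 0.2}
    - {"tx": 0, "ty": -0.001, "tz": 0.16, "rx": 0, "ry": 0, "rz": 0, "jaw": 0.2}
    - {"tx": 0, "ty": -0.001, "tz": 0.165, "rx": 0, "ry": 0, "rz": 0, "jaw": 0.2}
    - {"tx": 0, "ty": -0.001, "tz": 0.167, "rx": 0, "ry": 0, "rz": 0, "jaw": 0.2}
    - {"tx": 0, "ty": -0.001, "tz": 0.168, "rx": 0, "ry": 0, "rz": 0, "jaw": 0.2}
    - {"tx": 0, "ty": -0.001, "tz": 0.168, "rx": 0, "ry": 0, "rz": 0, "jaw": 0.2}
    - {"tx": 0, "ty": -0.001, "tz": 0.168, "rx": 0, "ry": 0, "rz": 0, "jaw": 0.2}

```text
time: 13.38
position: [0.454, 0.0156, 0.0379]
tool_rot: [2.075, 2.357, 0.0]
ft_force: [0.7, 0.3, -1.4]
grip_width: 0.333
```

```bash
python3 go.py .4547 .0158 .0375 7.3
```

```text
t 13.375 pos [0.454  0.0156 0.0379] F [ 0.69  0.25 -1.39] w 0.333 tool y yaw 7.27
shift [0.0001 0.0007 0.0004] turn [ 0.0007  0.0005 -0.0005] n>= 0.013189809472980344 q [ 0.58  0.14 -0.7   2.1   0.11  0.93 -0.06]
```

Not in contact yet, so I'll nudge it down 1.5 mm and read the force.

Call:
carry_out:
  commands:
    - {"tx": 0, "ty": 0.0005, "tz": 0.0005, "rx": 0, "ry": 0, "rz": 0, "jaw": 0.2}
    - {"tx": 0, "ty": 0.0005, "tz": 0.001, "rx": 0, "ry": 0, "rz": 0, "jaw": 0.2}
    - {"tx": 0, "ty": 0.0005, "tz": 0.0015, "rx": 0, "ry": 0, "rz": 0, "jaw": 0.2}
    - {"tx": 0, "ty": 0.0005, "tz": 0.0015, "rx": 0, "ry": 0, "rz": 0, "jaw": 0.2}

```text
time: 13.88
position: [0.4544, 0.0157, 0.0372]
tool_rot: [2.076, 2.358, -0.002]
ft_force: [-5.1, -1.1, 12.0]
grip_width: 0.34
```

Call:
carry_out:
  commands:
    - {"tx": 0, "ty": 0, "tz": 0, "rx": 0, "ry": 0, "rz": 0, "jaw": 0.4}
    - {"tx": 0, "ty": 0, "tz": 0, "rx": 0, "ry": 0, "rz": 0, "jaw": 0.5}
    - {"tx": 0, "ty": 0, "tz": 0, "rx": 0, "ry": 0, "rz": 0, "jaw": 0.65}
    - {"tx": 0, "ty": 0, "tz": 0, "rx": 0, "ry": 0, "rz": 0, "jaw": 0.8}
    - {"tx": 0, "ty": 0, "tz": 0, "rx": 0, "ry": 0, "rz": 0, "jaw": 0.8}
    - {"tx": 0, "ty": 0, "tz": -0.02, "rx": 0, "ry": 0, "rz": 0, "jaw": 0.9}
    - {"tx": 0, "ty": 0, "tz": -0.06, "rx": 0, "ry": 0, "rz": 0, "jaw": 1}
    - {"tx": 0, "ty": 0, "tz": -0.11, "rx": 0, "ry": 0, "rz": 0, "jaw": 1}
    - {"tx": 0, "ty": 0, "tz": -0.16, "rx": 0, "ry": 0, "rz": 0, "jaw": 1}
    - {"tx": 0, "ty": 0, "tz": -0.18, "rx": 0, "ry": 0, "rz": 0, "jaw": 1}
    - {"tx": 0, "ty": 0, "tz": -0.18, "rx": 0, "ry": 0, "rz": 0, "jaw": 1}

```text
time: 15.25
position: [0.4553, 0.0158, 0.2175]
tool_rot: [2.074, 2.355, 0.002]
ft_force: [0.0, 0.0, -1.2]
grip_width: 1.001
```

```bash
python3 go.py .6465 .031 .215 7
```

```text
t 15.25 pos [0.4553 0.0158 0.2175] F [ 0.01  0.04 -1.2 ] w 1.001 tool y yaw 7.27
shift [-0.0091  0.1916  0.0031] turn [0.0033 0.0014 0.0048] n>= 3.0689415296276534 q [ 0.64 -0.09 -0.69  1.9  -0.06  1.31  0.1 ]
```

Call:
carry_out:
  commands:
    - {"tx": -0.002, "ty": 0.035, "tz": 0, "rx": 0, "ry": 0, "rz": 0, "jaw": 1}
    - {"tx": -0.004, "ty": 0.082, "tz": 0, "rx": 0, "ry": 0, "rz": 0.005, "jaw": 1}
    - {"tx": -0.006, "ty": 0.13, "tz": 0, "rx": 0, "ry": 0, "rz": 0.005, "jaw": 1}
    - {"tx": -0.008, "ty": 0.17, "tz": 0, "rx": 0, "ry": 0, "rz": 0.005, "jaw": 1}
    - {"tx": -0.009, "ty": 0.1915, "tz": 0, "rx": 0, "ry": 0, "rz": 0.005, "jaw": 1}
    - {"tx": -0.009, "ty": 0.1915, "tz": 0, "rx": 0, "ry": 0, "rz": 0.005, "jaw": 1}
    - {"tx": -0.009, "ty": 0.1915, "tz": 0, "rx": 0, "ry": 0, "rz": 0.005, "jaw": 1}

```text
time: 16.12
position: [0.644, 0.0314, 0.2147]
tool_rot: [-2.08, -2.352, 0.003]
ft_force: [-1.2, -0.0, -0.3]
grip_width: 1.0
```

```bash
python3 - <<'E'
from h import *
a=get_image("side")[130:370,200:440,::-1];b=get_image("top")[130:370,120:360,::-1]
cv2.imwrite("pics/g5.png",cv2.resize(np.hstack([a,b]),(800,400),interpolation=2))
E
python3 go.py .6465 .031 .068 7
```

```text
t 16.225 pos [0.6443 0.0311 0.2158] F [ 0.43 -0.34 -0.34] w 1.001 tool y yaw 7.01
shift [-0.0002  0.0023  0.1478] turn [-0.0009  0.0007  0.0002] n>= 2.3647358358894066 q [ 0.46  0.4  -0.72  1.45  0.27  1.39 -0.15]
```

View pics/g5.png

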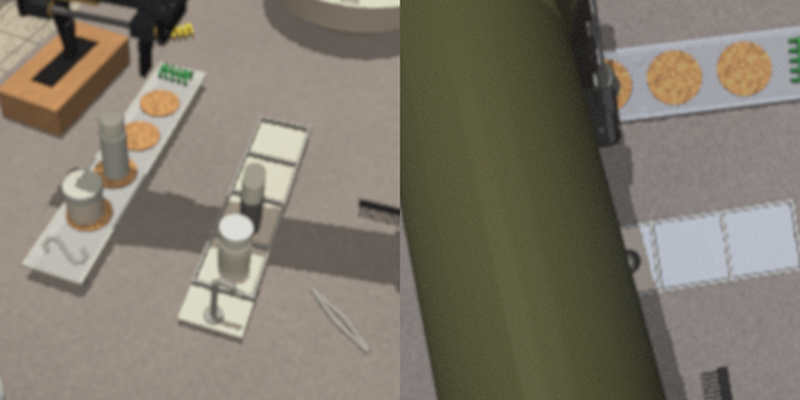

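The deodorant stands upright in bay 2, at about (253,195) in the side crop. I'll descend on the spray can.

Call:
carry_out:
  commands:
    - {"tx": 0, "ty": 0.002, "tz": 0.04, "rx": 0, "ry": 0, "rz": 0, "jaw": 1}
    - {"tx": 0, "ty": 0.002, "tz": 0.08, "rx": 0, "ry": 0, "rz": 0, "jaw": 1}
    - {"tx": 0, "ty": 0.002, "tz": 0.115, "rx": 0, "ry": 0, "rz": 0, "jaw": 1}
    - {"tx": 0, "ty": 0.002, "tz": 0.135, "rx": 0, "ry": 0, "rz": 0, "jaw": 1}
    - {"tx": 0, "ty": 0.002, "tz": 0.1475, "rx": 0, "ry": 0, "rz": 0, "jaw": 1}
    - {"tx": 0, "ty": 0.002, "tz": 0.1475, "rx": 0, "ry": 0, "rz": 0, "jaw": 1}
    - {"tx": 0, "ty": 0.002, "tz": 0.1475, "rx": 0, "ry": 0, "rz": 0, "jaw": 1}

```text
time: 17.1
position: [0.6483, 0.0315, 0.0699]
tool_rot: [2.081, 2.352, 0.002]
ft_force: [0.1, 0.9, -0.2]
grip_width: 1.004
```

Call:
carry_out:
  commands:
    - {"tx": 0, "ty": 0, "tz": 0, "rx": 0, "ry": 0, "rz": 0, "jaw": 0.7}
    - {"tx": 0, "ty": 0, "tz": 0, "rx": 0, "ry": 0, "rz": 0, "jaw": 0.5}
    - {"tx": 0, "ty": 0, "tz": 0, "rx": 0, "ry": 0, "rz": 0, "jaw": 0.4}
    - {"tx": 0, "ty": 0, "tz": 0, "rx": 0, "ry": 0, "rz": 0, "jaw": 0.28}
    - {"tx": 0, "ty": 0, "tz": 0, "rx": 0, "ry": 0, "rz": 0, "jaw": 0.28}
    - {"tx": 0, "ty": 0, "tz": 0, "rx": 0, "ry": 0, "rz": 0, "jaw": 0.28}
    - {"tx": 0, "ty": 0, "tz": 0, "rx": 0, "ry": 0, "rz": 0, "jaw": 0.28}

```text
time: 17.98
position: [0.6473, 0.0313, 0.0685]
tool_rot: [2.082, 2.353, -0.0]
ft_force: [0.4, 0.7, -0.0]
grip_width: 0.405
```

```bash
python3 go.py .4645 -.0616 .22 7.3
```

```text
t 17.975 pos [0.6473 0.0313 0.0685] F [ 0.37  0.72 -0.  ] w 0.405 tool y yaw 6.99
shift [-0.07   -0.1928 -0.1515] turn [-0.      0.0001 -0.0054] n>= 4.079491594978596 q [ 0.43  0.52 -0.68  1.61  0.35  1.14 -0.21]
```

Call:
carry_out:
  commands:
    - {"tx": 0, "ty": 0, "tz": -0.03, "rx": 0, "ry": 0, "rz": 0, "jaw": 0.28}
    - {"tx": 0, "ty": 0, "tz": -0.07, "rx": 0, "ry": 0, "rz": 0, "jaw": 0.28}
    - {"tx": 0, "ty": 0, "tz": -0.12, "rx": 0, "ry": 0, "rz": 0, "jaw": 0.28}
    - {"tx": -0.007, "ty": -0.018, "tz": -0.15, "rx": 0, "ry": 0, "rz": 0, "jaw": 0.28}
    - {"tx": -0.02, "ty": -0.055, "tz": -0.15, "rx": 0, "ry": 0, "rz": 0, "jaw": 0.28}
    - {"tx": -0.034, "ty": -0.094, "tz": -0.15, "rx": 0, "ry": 0, "rz": -0.005, "jaw": 0.28}
    - {"tx": -0.048, "ty": -0.132, "tz": -0.15, "rx": 0, "ry": 0, "rz": -0.005, "jaw": 0.28}
    - {"tx": -0.062, "ty": -0.17, "tz": -0.15, "rx": 0, "ry": 0, "rz": -0.005, "jaw": 0.28}
    - {"tx": -0.07, "ty": -0.193, "tz": -0.15, "rx": 0, "ry": 0, "rz": -0.005, "jaw": 0.28}
    - {"tx": -0.07, "ty": -0.193, "tz": -0.15, "rx": 0, "ry": 0, "rz": -0.005, "jaw": 0.28}
    - {"tx": -0.07, "ty": -0.193, "tz": -0.15, "rx": 0, "ry": 0, "rz": -0.005, "jaw": 0.28}

```text
time: 19.35
position: [0.465, -0.061, 0.2188]
tool_rot: [2.075, 2.358, 0.001]
ft_force: [-0.1, 1.0, -1.2]
grip_width: 0.405
```

```bash
python3 - <<'E'
from h import *
a=get_image("side")[130:370,200:440,::-1];b=get_image("top")[130:370,120:360,::-1]
cv2.imwrite("pics/g6.png",cv2.resize(np.hstack([a,b]),(800,400),interpolation=2))
E
python3 go.py .4645 -.0616 .0505 7.3
```

```text
t 19.45 pos [ 0.4651 -0.0607  0.2186] F [-0.16  0.86 -1.08] w 0.408 tool y yaw 7.37
shift [-0.0009 -0.0008  0.1681] turn [ 0.0006 -0.0007  0.0012] n>= 2.6893072226217636 q [ 0.8  -0.05 -0.69  1.86 -0.03  1.31  0.24]
```

View pics/g6.png

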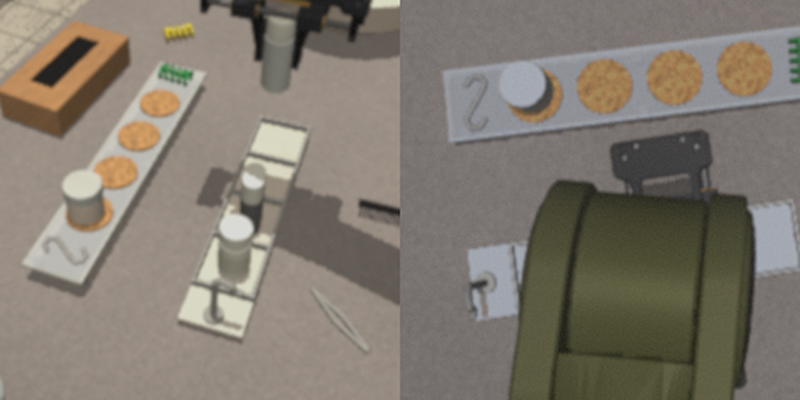

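The spray can hangs upright at about (278,60), and the two items already placed are undisturbed. Lowering into bay 3.

Call:
carry_out:
  commands:
    - {"tx": -0.001, "ty": -0.001, "tz": 0.04, "rx": 0, "ry": 0, "rz": 0, "jaw": 0.28}
    - {"tx": -0.001, "ty": -0.001, "tz": 0.08, "rx": 0, "ry": 0, "rz": 0, "jaw": 0.28}
    - {"tx": -0.001, "ty": -0.001, "tz": 0.12, "rx": 0, "ry": 0, "rz": 0, "jaw": 0.28}
    - {"tx": -0.001, "ty": -0.001, "tz": 0.145, "rx": 0, "ry": 0, "rz": 0, "jaw": 0.28}
    - {"tx": -0.001, "ty": -0.001, "tz": 0.16, "rx": 0, "ry": 0, "rz": 0, "jaw": 0.28}
    - {"tx": -0.001, "ty": -0.001, "tz": 0.165, "rx": 0, "ry": 0, "rz": 0, "jaw": 0.28}
    - {"tx": -0.001, "ty": -0.001, "tz": 0.167, "rx": 0, "ry": 0, "rz": 0, "jaw": 0.28}
    - {"tx": -0.001, "ty": -0.001, "tz": 0.168, "rx": 0, "ry": 0, "rz": 0, "jaw": 0.28}
    - {"tx": -0.001, "ty": -0.001, "tz": 0.168, "rx": 0, "ry": 0, "rz": 0, "jaw": 0.28}
    - {"tx": -0.001, "ty": -0.001, "tz": 0.168, "rx": 0, "ry": 0, "rz": 0, "jaw": 0.28}

```text
time: 20.7
position: [0.4637, -0.0629, 0.051]
tool_rot: [2.076, 2.357, 0.0]
ft_force: [-1.1, 0.1, -0.6]
grip_width: 0.411
```

Call:
carry_out:
  commands:
    - {"tx": 0, "ty": 0, "tz": 0.0005, "rx": 0, "ry": 0, "rz": 0, "jaw": 0.28}
    - {"tx": 0, "ty": 0, "tz": 0.001, "rx": 0, "ry": 0, "rz": 0, "jaw": 0.28}
    - {"tx": 0, "ty": 0, "tz": 0.001, "rx": 0, "ry": 0, "rz": 0, "jaw": 0.28}

```text
time: 21.08
position: [0.4637, -0.0629, 0.0503]
tool_rot: [2.076, 2.357, -0.001]
ft_force: [-0.9, -0.6, 6.6]
grip_width: 0.407
```

Contact. I'll release and rise.

Call:
carry_out:
  commands:
    - {"tx": 0, "ty": 0, "tz": 0, "rx": 0, "ry": 0, "rz": 0, "jaw": 0.45}
    - {"tx": 0, "ty": 0, "tz": 0, "rx": 0, "ry": 0, "rz": 0, "jaw": 0.55}
    - {"tx": 0, "ty": 0, "tz": 0, "rx": 0, "ry": 0, "rz": 0, "jaw": 0.7}
    - {"tx": 0, "ty": 0, "tz": 0, "rx": 0, "ry": 0, "rz": 0, "jaw": 0.8}
    - {"tx": 0, "ty": 0, "tz": 0, "rx": 0, "ry": 0, "rz": 0, "jaw": 0.9}
    - {"tx": 0, "ty": 0, "tz": -0.02, "rx": 0, "ry": 0, "rz": 0, "jaw": 0.9}
    - {"tx": 0, "ty": 0, "tz": -0.06, "rx": 0, "ry": 0, "rz": 0, "jaw": 1}
    - {"tx": 0, "ty": 0, "tz": -0.11, "rx": 0, "ry": 0, "rz": 0, "jaw": 1}
    - {"tx": 0, "ty": 0, "tz": -0.16, "rx": 0, "ry": 0, "rz": 0, "jaw": 1}
    - {"tx": 0, "ty": 0, "tz": -0.165, "rx": 0, "ry": 0, "rz": 0, "jaw": 1}
    - {"tx": 0, "ty": 0, "tz": -0.165, "rx": 0, "ry": 0, "rz": 0, "jaw": 1}

```text
time: 22.45
position: [0.4633, -0.0628, 0.2143]
tool_rot: [2.076, 2.358, -0.001]
ft_force: [-0.1, 0.5, -1.0]
grip_width: 1.0
```

```bash
python3 go.py .6425 .109 .215 7
```

```text
t 22.45 pos [ 0.4633 -0.0628  0.2143] F [-0.06  0.53 -0.96] w 1.0 tool y yaw 7.28
shift [ 0.1477  0.1996 -0.0008] turn [-0.0001  0.0005  0.0048] n>= 3.9725443614053604 q [ 0.81 -0.05 -0.7   1.87 -0.03  1.31  0.24]
```

Call:
carry_out:
  commands:
    - {"tx": 0.022, "ty": 0.03, "tz": 0, "rx": 0, "ry": 0, "rz": 0, "jaw": 1}
    - {"tx": 0.052, "ty": 0.07, "tz": 0, "rx": 0, "ry": 0, "rz": 0.005, "jaw": 1}
    - {"tx": 0.082, "ty": 0.11, "tz": 0, "rx": 0, "ry": 0, "rz": 0.005, "jaw": 1}
    - {"tx": 0.112, "ty": 0.151, "tz": 0, "rx": 0, "ry": 0, "rz": 0.005, "jaw": 1}
    - {"tx": 0.137, "ty": 0.185, "tz": 0, "rx": 0, "ry": 0, "rz": 0.005, "jaw": 1}
    - {"tx": 0.1475, "ty": 0.1995, "tz": 0, "rx": 0, "ry": 0, "rz": 0.005, "jaw": 1}
    - {"tx": 0.1475, "ty": 0.1995, "tz": 0, "rx": 0, "ry": 0, "rz": 0.005, "jaw": 1}
    - {"tx": 0.1475, "ty": 0.1995, "tz": 0, "rx": 0, "ry": 0, "rz": 0.005, "jaw": 1}

```text
time: 23.45
position: [0.6416, 0.108, 0.2131]
tool_rot: [-2.081, -2.352, 0.004]
ft_force: [0.1, -1.4, -0.0]
grip_width: 0.998
```

```bash
python3 - <<'E'
from h import *
a=get_image("side")[130:370,200:440,::-1];b=get_image("top")[130:370,120:360,::-1]
cv2.imwrite("pics/g7.png",cv2.resize(np.hstack([a,b]),(800,400),interpolation=2))
E
python3 go.py .6425 .109 .055 7
```

```text
t 23.55 pos [0.642  0.1076 0.2141] F [-0.84 -0.57  0.1 ] w 1.001 tool y yaw 6.92
shift [0.0016 0.0008 0.159 ] turn [-0.001   0.0011 -0.0013] n>= 2.5449482676506263 q [ 0.4   0.44 -0.82  1.44  0.32  1.4  -0.31]
```

View pics/g7.png

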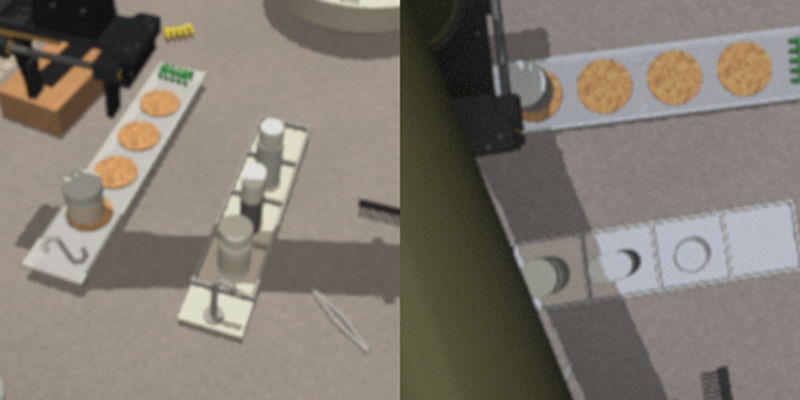

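All three placed items are upright: spray can at (690,255), deodorant at (620,263) and pill bottle at (545,275) in the top crop. I'll descend on the jar.

Call:
carry_out:
  commands:
    - {"tx": 0.0015, "ty": 0.001, "tz": 0.04, "rx": 0, "ry": 0, "rz": 0, "jaw": 1}
    - {"tx": 0.0015, "ty": 0.001, "tz": 0.08, "rx": 0, "ry": 0, "rz": 0, "jaw": 1}
    - {"tx": 0.0015, "ty": 0.001, "tz": 0.115, "rx": 0, "ry": 0, "rz": 0, "jaw": 1}
    - {"tx": 0.0015, "ty": 0.001, "tz": 0.14, "rx": 0, "ry": 0, "rz": 0, "jaw": 1}
    - {"tx": 0.0015, "ty": 0.001, "tz": 0.159, "rx": 0, "ry": 0, "rz": 0, "jaw": 1}
    - {"tx": 0.0015, "ty": 0.001, "tz": 0.159, "rx": 0, "ry": 0, "rz": 0, "jaw": 1}
    - {"tx": 0.0015, "ty": 0.001, "tz": 0.159, "rx": 0, "ry": 0, "rz": 0, "jaw": 1}

```text
time: 24.42
position: [0.6442, 0.1105, 0.0568]
tool_rot: [2.081, 2.351, 0.002]
ft_force: [0.1, 0.4, -0.6]
grip_width: 1.0
```

Call:
carry_out:
  commands:
    - {"tx": 0, "ty": 0, "tz": 0, "rx": 0, "ry": 0, "rz": 0, "jaw": 0.8}
    - {"tx": 0, "ty": 0, "tz": 0, "rx": 0, "ry": 0, "rz": 0, "jaw": 0.65}
    - {"tx": 0, "ty": 0, "tz": 0, "rx": 0, "ry": 0, "rz": 0, "jaw": 0.5}
    - {"tx": 0, "ty": 0, "tz": 0, "rx": 0, "ry": 0, "rz": 0, "jaw": 0.4}
    - {"tx": 0, "ty": 0, "tz": 0, "rx": 0, "ry": 0, "rz": 0, "jaw": 0.4}
    - {"tx": 0, "ty": 0, "tz": 0, "rx": 0, "ry": 0, "rz": 0, "jaw": 0.4}
    - {"tx": 0, "ty": 0, "tz": 0, "rx": 0, "ry": 0, "rz": 0, "jaw": 0.4}
  grip_force: 20

```text
time: 25.3
position: [0.6436, 0.1105, 0.0556]
tool_rot: [2.082, 2.353, 0.0]
ft_force: [0.9, 0.9, 0.5]
grip_width: 0.567
```

```bash
python3 go.py .4744 -.139 .21 7.3
```

```text
t 25.3 pos [0.6436 0.1105 0.0556] F [0.91 0.88 0.49] w 0.567 tool y yaw 6.99
shift [-0.227  -0.1982 -0.1544] turn [ 0.0003  0.0001 -0.0054] n>= 5.4184588028819 q [ 0.36  0.57 -0.76  1.6   0.43  1.14 -0.38]
```

Call:
carry_out:
  commands:
    - {"tx": 0, "ty": 0, "tz": -0.03, "rx": 0, "ry": 0, "rz": 0, "jaw": 0.4}
    - {"tx": 0, "ty": 0, "tz": -0.07, "rx": 0, "ry": 0, "rz": 0, "jaw": 0.4}
    - {"tx": 0, "ty": 0, "tz": -0.12, "rx": 0, "ry": 0, "rz": 0, "jaw": 0.4}
    - {"tx": -0.023, "ty": -0.02, "tz": -0.155, "rx": 0, "ry": 0, "rz": 0, "jaw": 0.4}
    - {"tx": -0.06, "ty": -0.052, "tz": -0.155, "rx": 0, "ry": 0, "rz": 0, "jaw": 0.4}
    - {"tx": -0.1, "ty": -0.087, "tz": -0.155, "rx": 0, "ry": 0, "rz": -0.005, "jaw": 0.4}
    - {"tx": -0.14, "ty": -0.122, "tz": -0.155, "rx": 0, "ry": 0, "rz": -0.005, "jaw": 0.4}
    - {"tx": -0.18, "ty": -0.157, "tz": -0.155, "rx": 0, "ry": 0, "rz": -0.005, "jaw": 0.4}
    - {"tx": -0.21, "ty": -0.183, "tz": -0.155, "rx": 0, "ry": 0, "rz": -0.005, "jaw": 0.4}
    - {"tx": -0.227, "ty": -0.198, "tz": -0.155, "rx": 0, "ry": 0, "rz": -0.005, "jaw": 0.4}
    - {"tx": -0.227, "ty": -0.198, "tz": -0.155, "rx": 0, "ry": 0, "rz": -0.005, "jaw": 0.4}
    - {"tx": -0.227, "ty": -0.198, "tz": -0.155, "rx": 0, "ry": 0, "rz": -0.005, "jaw": 0.4}

```text
time: 26.8
position: [0.475, -0.1376, 0.2105]
tool_rot: [-2.074, -2.359, -0.001]
ft_force: [0.7, 0.3, -0.9]
grip_width: 0.567
```

```bash
python3 - <<'E'
from h import *
a=get_image("side")[130:370,200:440,::-1];b=get_image("top")[130:370,120:360,::-1]
cv2.imwrite("pics/g8.png",cv2.resize(np.hstack([a,b]),(800,400),interpolation=2))
E
python3 go.py .4744 -.139 .0376 7.3
```

```text
t 26.9 pos [ 0.4752 -0.1373  0.2105] F [-1.08 -0.2  -0.55] w 0.565 tool y yaw 7.43
shift [-0.0017 -0.001   0.1729] turn [ 0.0003 -0.0006  0.0023] n>= 2.766502496129155 q [ 0.98  0.03 -0.75  1.82  0.02  1.3   0.35]
```

View pics/g8.png

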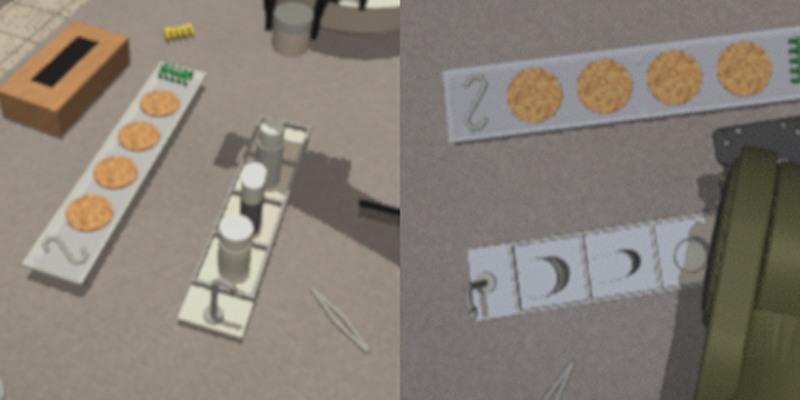

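The jar is held upright at about (292,28), and all four coasters are empty. Lowering into bay 4.

Call:
carry_out:
  commands:
    - {"tx": -0.0005, "ty": -0.0005, "tz": 0.04, "rx": 0, "ry": 0, "rz": 0, "jaw": 0.4}
    - {"tx": -0.0005, "ty": -0.0005, "tz": 0.08, "rx": 0, "ry": 0, "rz": 0, "jaw": 0.4}
    - {"tx": -0.0005, "ty": -0.0005, "tz": 0.12, "rx": 0, "ry": 0, "rz": 0, "jaw": 0.4}
    - {"tx": -0.0005, "ty": -0.0005, "tz": 0.15, "rx": 0, "ry": 0, "rz": 0, "jaw": 0.4}
    - {"tx": -0.0005, "ty": -0.0005, "tz": 0.165, "rx": 0, "ry": 0, "rz": 0, "jaw": 0.4}
    - {"tx": -0.0005, "ty": -0.0005, "tz": 0.17, "rx": 0, "ry": 0, "rz": 0, "jaw": 0.4}
    - {"tx": -0.0005, "ty": -0.0005, "tz": 0.172, "rx": 0, "ry": 0, "rz": 0, "jaw": 0.4}
    - {"tx": -0.0005, "ty": -0.0005, "tz": 0.173, "rx": 0, "ry": 0, "rz": 0, "jaw": 0.4}
    - {"tx": -0.0005, "ty": -0.0005, "tz": 0.173, "rx": 0, "ry": 0, "rz": 0, "jaw": 0.4}
    - {"tx": -0.0005, "ty": -0.0005, "tz": 0.173, "rx": 0, "ry": 0, "rz": 0, "jaw": 0.4}

```text
time: 28.15
position: [0.4744, -0.1397, 0.038]
tool_rot: [2.076, 2.357, -0.0]
ft_force: [0.0, 0.1, -0.6]
grip_width: 0.568
```

Call:
carry_out:
  commands:
    - {"tx": 0, "ty": 0, "tz": 0.0005, "rx": 0, "ry": 0, "rz": 0, "jaw": 0.4}
    - {"tx": 0, "ty": 0, "tz": 0.001, "rx": 0, "ry": 0, "rz": 0, "jaw": 0.4}
    - {"tx": 0, "ty": 0, "tz": 0.001, "rx": 0, "ry": 0, "rz": 0, "jaw": 0.4}

```text
time: 28.52
position: [0.4743, -0.1397, 0.0375]
tool_rot: [2.076, 2.357, -0.001]
ft_force: [-1.7, 0.2, 6.7]
grip_width: 0.563
```

Call:
carry_out:
  commands:
    - {"tx": 0, "ty": 0, "tz": 0, "rx": 0, "ry": 0, "rz": 0, "jaw": 0.65}
    - {"tx": 0, "ty": 0, "tz": 0, "rx": 0, "ry": 0, "rz": 0, "jaw": 0.8}
    - {"tx": 0, "ty": 0, "tz": 0, "rx": 0, "ry": 0, "rz": 0, "jaw": 0.9}
    - {"tx": 0, "ty": 0, "tz": 0, "rx": 0, "ry": 0, "rz": 0, "jaw": 1}
    - {"tx": 0, "ty": 0, "tz": -0.02, "rx": 0, "ry": 0, "rz": 0, "jaw": 1}
    - {"tx": 0, "ty": 0, "tz": -0.06, "rx": 0, "ry": 0, "rz": 0, "jaw": 1}
    - {"tx": 0, "ty": 0, "tz": -0.11, "rx": 0, "ry": 0, "rz": 0, "jaw": 1}
    - {"tx": 0, "ty": 0, "tz": -0.16, "rx": 0, "ry": 0, "rz": 0, "jaw": 1}
    - {"tx": -0.04, "ty": 0, "tz": -0.2, "rx": 0, "ry": 0, "rz": 0, "jaw": 1}
    - {"tx": -0.09, "ty": 0, "tz": -0.2, "rx": 0, "ry": 0, "rz": 0, "jaw": 1}
    - {"tx": -0.14, "ty": 0, "tz": -0.2, "rx": 0, "ry": 0, "rz": 0, "jaw": 1}
    - {"tx": -0.16, "ty": 0, "tz": -0.2, "rx": 0, "ry": 0, "rz": 0, "jaw": 1}

```text
time: 30.02
position: [0.4934, -0.3018, 0.2359]
tool_rot: [-2.081, -2.353, 0.001]
ft_force: [0.1, 0.0, -0.5]
grip_width: 1.003
```

Call:
carry_out:
  commands:
    - {"tx": -0.04, "ty": 0, "tz": 0, "rx": 0, "ry": 0, "rz": 0.15, "jaw": 1}
    - {"tx": -0.09, "ty": 0, "tz": 0, "rx": 0, "ry": 0, "rz": 0.3, "jaw": 1}
    - {"tx": -0.14, "ty": 0, "tz": 0, "rx": 0, "ry": 0, "rz": 0.45, "jaw": 1}
    - {"tx": -0.16, "ty": -0.02, "tz": 0, "rx": 0, "ry": 0, "rz": 0.6, "jaw": 1}
    - {"tx": -0.18, "ty": -0.04, "tz": 0, "rx": 0, "ry": 0, "rz": 0.75, "jaw": 1}
    - {"tx": -0.18, "ty": -0.04, "tz": 0, "rx": 0, "ry": 0, "rz": 0.75, "jaw": 1}

```text
time: 30.78
position: [0.4757, -0.4836, 0.236]
tool_rot: [-2.797, -1.43, 0.002]
ft_force: [-0.1, 0.2, -0.3]
grip_width: 0.999
```

```bash
python3 - <<'E'
from h import *
A=get_image("side");B=get_image("top")
cv2.imwrite("pics/s9.png",A[:,:,::-1]);cv2.imwrite("pics/t9.png",B[:,:,::-1])
a=A[130:370,200:440,::-1];b=B[130:370,120:360,::-1]
cv2.imwrite("pics/g9.png",cv2.resize(np.hstack([a,b]),(800,400),interpolation=2))
hsv=cv2.cvtColor(B,cv2.COLOR_RGB2HSV)
gm=cv2.inRange(hsv,(45,60,30),(85,255,255));n,l,s,ce=cv2.connectedComponentsWithStats(gm)
for i in range(1,n):
    if s[i,4]>60: print("green",ce[i],ray("top",*ce[i],.04))
o=np.array([.4596,-.0229]);u=np.array([-.127,.992]);x=np.array([.992,.127])
for k,h in zip((117,39,-39,-117),(.09,.102,.114,.066)):
    P=np.array([*(o+u*k/1000),h]);print("expect top px: top",proj("top",P).round(1),"side",proj("side",P).round(1),"side crop",((proj("side",P)-[200,130])/.6).round(),"topcrop",((proj("top",P)-[120,130])/.6).round()+[400,0])
E
```

```text
green [361.72047244 165.13779528] [ 0.67010145 -0.18847916  0.04      ]
expect top px: top [201.9 295.3] side [340.9 264.5] side crop [235. 224.] topcrop [537. 275.]
expect top px: top [246.8 288.5] side [352.  232.8] side crop [253. 171.] topcrop [611. 264.]
expect top px: top [292.9 281.6] side [362.  204.4] side crop [270. 124.] topcrop [688. 253.]
expect top px: top [338.5 273.9] side [368.7 198.7] side crop [281. 114.] topcrop [764. 240.]
```

View pics/g9.png

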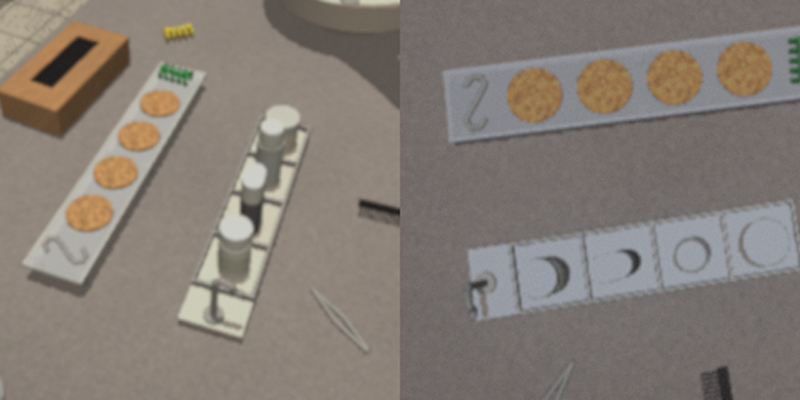

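```bash
python3 -c "
from bench import ctrl
print(ctrl.close_job())"
```

```text
the job is handed in; nothing more can be done
None
```

All four toiletries are in the rack in the required order, and I handed the job in at about 31 s. From the hook post: pill bottle, deodorant, spray can, cream jar, matching their order on the shelf counted from the green clip.

**Placing:** I set each one down until the wrist force showed light contact (6–12 N), then released it.

**Last pictures:** All four stand upright. In the top view the spray can and the jar are within about 2 mm of their bay middles; the pill bottle and deodorant tops blend into the white rack there. In the side view all four lie within 2 to 4 pixels (about 4 to 7 mm), all off the same way vertically. I took that as calibration and reading error, because the top view and the tool position at release (within 2 mm) did not show it.

**Clip and arm:** The green clip did not move: its measured position changed by 0.2 mm. The yellow look-alike was not touched, and the open gripper was parked clear of everything.

**One hiccup:** My first move call was refused because rows need all their fields. Nothing moved.

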